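# Pop the breaker hatch and reset the bench power box

### The job

The breaker in the bench power box has tripped: press down once with the fingertips on the middle of the front edge of the box's flat hatch and let go, so that the hatch pops up by itself, and watch that it stays standing open for about a second. Then, with the hatch still open, push the round breaker button inside fully home with a fingertip. Leave the hatch standing open without handling it or pushing it back, and do not pick up or shift any of the tools and things around.

Things in the scene. Friction and masses are not known exactly. Their poses are not given: they have to be found in the camera images.
- power_box: bench power box screwed down: grey painted steel, 200 (x, depth) x 280 (y, width) x 85 mm high; origin at the centre of its underside, x to its rear, y to its left, z up. The flat hatch takes the left half of its top; on the right half are a covered socket (99 mm above the bench) at the rear and the wax tin. Under the hatch: a compartment, mouth 125 (x) x 133 (y) mm, floor 47 mm below the top.
- hatch_lid: the dark grey hatch plate, 120 deep (x) x 130 wide (y) x 4 mm thick, flush with the box's top when shut. Origin on its hinge line at mid-width of its rear edge, 2 mm below the top face (box frame: x +55, y +62, z +83 mm). Shut, its axes are the box's and its free front edge, on the robot's side, is at its own x = -120 mm; it turns about its y. Fully open, its edge is 200 mm above the bench.
- hatch_press (a point): where to press: top face of the hatch at mid-width, 15 mm behind its free front edge, on three low ridges (44 mm long, 1 mm high), over the latch. 85 mm above the bench when shut; moves with the hatch. About 3 N takes it down 4 to 5 mm to its stop; 6 N at the stop is plenty
- hatch (a joint): hinge angle of the hatch, rad: 0 latched shut, -0.04 pressed to its stop, 1.85 fully open, leaning 16 degrees back. Push-push latch: pressed to the stop and let go, it is released and a damped spring swings it up in about 2 s, following (under 4 N) a finger still in its way; it stays at 1.85. Pushed down to the stop again, it latches shut
- breaker_top (a point): centre of the top of the breaker's round grey button (18 mm in diameter, axis vertical) in the compartment: box frame x -10, y +62 mm, i.e. 65 mm in front of the hinge line. Top 62 mm above the bench when fully out, 53 mm home. Around it: a 4 mm base, 5 mm high fuse caps 42 mm to each side, and the black latch housing in the front 22 mm of the compartment, up to 74 mm above the bench
- breaker (a joint): how far the breaker button has been pushed in, m: 0 to 0.0015 tripped (standing out), 0.009 fully home; it slides down against about 3 N of friction and stays where it is left
- chisel: bench chisel, 260 mm long, wooden handle, lying flat on the bench to the left of the box; origin under its middle. Leave it alone.
- gouge: carving gouge, 250 mm long, wooden handle and narrow blade, lying on the bench in front of the box, between it and the robot, 27 mm high; origin under its middle. Leave it alone.
- mallet: turned wooden mallet, 262 mm long, head 88 mm in diameter, lying to the right of the box; origin under its middle. Leave it alone.
- glue_bottle: yellow glue bottle, 58 mm in diameter, 170 mm tall, standing behind the box's right rear corner; origin at the centre of its base. Leave it alone.
- wax_tin: round metal wax tin, 64 mm in diameter, 22 mm high, standing loose on top of the box, to the right of the hatch; origin at the centre of its base. Leave it alone.
- block_plane: steel block plane, 160 x 50 mm, 64 mm high, on the bench near the left edge; origin under its middle. Leave it alone.

How it is judged:
By the outcome, as a careful person would: the job done as asked, in the order asked, and still so for the second after the job is handed in, with the robot touching nothing.
It also fails if it takes over 45 s, if anything falls off the work surface, if the arm or the gripper's body presses on something with over 40 N, if the wrist force passes 120 N, or if a joint passes its speed limit or range.

### The arm

A 6-joint arm with a two-finger parallel gripper is mounted at the origin on the work surface. World frame = base frame: x ahead of the robot, y to its left, z up, the work surface at z = 0. Lengths are in m, angles in rad, forces in N, time in s.
With the tool pointing down it reaches from about 0.325 to 0.85 m from the base axis. Payload 4.4 kg.
Tool frame: the origin (TCP) lies at the very end of the fingers, on their centre line; the grasp point (between the pads) lies 19 mm behind it (robot.grip_point_offset is the distance from the TCP to the grasp point, in m); z points along the fingers, y is the line along which they close (so a half turn about z gives the same grasp; the last joint's range is limited). The gripper opens to 94 mm and grips with 3 to 60 N. Pads are 16 mm wide; open, the fingers measure 119 mm over their backs; the gripper's body (75 mm by 177 mm) begins 78 mm behind the grasp point.
Start: joints at [1.046, 0.207, 1.542, -0, 1.393, -0.15], TCP at [0.21, 0.535, 0.205] pointing down, gripper open.
Joint ranges: [-2.73, 2.73], [-0.86, 2.22], [0.23, 2.46], [-1.11, 4.25], [0.08, 2.63], [-2.82, 2.82]. Speed limits (rad/s): [2.79, 2.79, 3.14, 3.14, 3.14, 3.14].

### API

Orientations are given as a unit quaternion [w, x, y, z].
In Python, from workcell import robot gives the robot as it stands.
- The arm moves only by the tool arm_command, never from a script. Its argument "steps" is a list of rows, each an object with "twist": the turn, a rotation vector about the tool's x, y, z in units of 180 degrees (1.0 is 180 degrees), a list of three; "xyz": the shift along the tool's x, y, z in units of 0.15 m (1.0 is 0.15 m), a list of three; "fingers": the opening in per cent of the stroke, from 0 (shut) to 100 (fully open). A call has 1 to 8 rows; each row shifts and turns the commanded pose from where the row before left it, along the tool's axes as they then stand; what a row does not reach is not made up. A row lasts 1/12 s, in which the tool goes at most 41.7 mm and 7.16 degrees, less where a joint would pass 70% of its speed; a pose out of reach is approached as far as the arm can. A call with a number of a shift or a turn outside -1 to 1 is refused whole. A call with a gripper value outside its range is refused whole. The fingers move at their own pace and stop on an object; the grip force is fixed at half the most. Time passes only in rows, so rows that do not move let the fingers close. It gives the time, the measured TCP pose, the force, the opening and the grip force at its end, in the units of the state.
- robot.get_obs(): the state, without advancing time (a new reading comes with each control period).
- robot.capture(name): name is "scene" or "top" or "wrist"; returns a dict with "img" (384x512x3 uint8, blue, green, red), "range_z" (384x512 float32, m along the optical axis (not along the pixel's ray), 0 where there is no reading), "intrinsics" (3x3 intrinsics, pixels), "xyz" and "rotation" of the camera in the world. Camera axes: x right, y up, looking along -z (the intrinsics and any distortion apply to the point x, -y, -z); pixel columns grow to the right and rows downward; lengths in m; the calibration is good to about 2 mm. A picture is of the moment at which its call begins.
- robot.job_done(): hands the job in; it is judged then, once.
Trained networks look in the newest picture that a camera, given by its name, has taken for a name from the list of things; names that differ only in an ending like _2 or _b are one class to them, and where a whole thing is asked for, a point or a joint stands for the part that bears it (a point fixed in the world has none). Each returns a list of dicts, best first, with "confidence" (0 to 1); they miss things now and then, are a little off and sometimes report something else, mostly with a low value. They report only what shows in the picture. A call takes as long as a camera call.
- robot.look_for(camera, thing): "xy" ([column, row] in pixels, amid what is visible of it).
The state is a dict: "time_s": time; "joints": joint angles; "joint_velocities": joint speeds; "joint_efforts": joint torques, N m; "eef_pos": TCP position; "eef_rot": TCP orientation; "contact_force": force on the tool from outside, world axes, zero at the start; "torque": the same for the moment, N m; "gripper_width": finger opening in m; "grip_force": force on a finger pad.
Only numpy, scipy, OpenCV 4.12 (cv2) and the standard library are available. Lean on these libraries where they do the work, as an engineer would, in place of code of your own. Each camera call takes 0.05 s, during which the arm holds its last target. There are 200 camera calls.

## Working session

There is one attempt and no reset: what is moved stays moved. The work goes in short steps, Python scripts to look and compute and a tool call to move; the robot and the scene stay as the last step left them, time stands still between calls to the robot, and variables do not carry over. Pictures are saved under pics/ and viewed, at most 10 in all, crops included, and the job is handed in when it is done.

Besides the shell and the picture viewer there is one more tool, called as a command line: name --argument value ..., lists and objects as JSON in quotes. arm_command: Moves the arm, as the interface text tells. Its arguments: {"type":"object","properties":{"steps":{"type":"array","items":{"type":"object","properties":{"twist":{"type":"array","items":{"type":"number"}},"xyz":{"type":"array","items":{"type":"number"}},"fingers":{"type":"number"}}}}},"required":["steps"]}

```bash
mkdir -p pics
cat > h.py <<'E'
import numpy as np, cv2
from workcell import robot
def px(c,u,v,z=None):
    K=np.array(c["intrinsics"]);R=np.array(c["rotation"])
    if R.size==4:
        from scipy.spatial.transform import Rotation as Q
        R=Q.from_quat(np.r_[R[1:],R[0]]).as_matrix()
    R=R.reshape(3,3);o=np.array(c["xyz"])
    d=R@np.array([(u-K[0,2])/K[0,0],-(v-K[1,2])/K[1,1],-1])
    if z is None:
        r=c["range_z"];p=r[max(0,int(v)-1):int(v)+2,max(0,int(u)-1):int(u)+2];t=np.median(p)
    else: t=(z-o[2])/d[2]
    return o+d*t
E
python3 - <<'E'
from h import *
for n in ["top","scene"]:
    c=robot.capture(n);cv2.imwrite(f"pics/{n}0.png",c["img"])
    for t in ["power_box","hatch_lid","hatch_press","wax_tin","gouge","glue_bottle"]:
        for d in robot.look_for(n,t)[:1]: print(n,t,np.round(d["xy"],1),round(d["confidence"],2),px(c,*d["xy"]).round(3))
o=robot.get_obs();print(o["eef_pos"],o["eef_rot"],o["contact_force"],o["time_s"],o["gripper_width"])
E
```

```text
top power_box [344.1 205.3] 0.56 [ 0.562 -0.127  0.086]
top hatch_lid [328.  214.6] 0.87 [ 0.54  -0.089  0.085]
top hatch_press [403.1 151. ] 0.58 [ 0.686 -0.256  0.122]
top wax_tin [388.7 231. ] 0.67 [ 0.503 -0.225  0.106]
top gouge [358.4 286.7] 0.95 [ 0.369 -0.17   0.025]
top glue_bottle [400.5 149.5] 0.66 [ 0.689 -0.251  0.121]
scene power_box [215.5 153.4] 0.92 [ 0.567 -0.099  0.084]
scene hatch_lid [226.4 152.5] 0.68 [ 0.543 -0.082  0.085]
scene hatch_press [227.8 151.2] 0.57 [ 0.537 -0.083  0.085]
scene wax_tin [199.5 112.8] 0.81 [ 0.523 -0.226  0.103]
scene glue_bottle [138.7 143. ] 0.92 [ 0.713 -0.243  0.11 ]
[0.20998366 0.53529615 0.20547168] [1.10097880e-06 1.85817444e-01 9.82584285e-01 2.87128442e-05] [-0.16410707 -0.37005318 -0.04691028] 0.7 0.09390359420016352
```

View pics/top0.png

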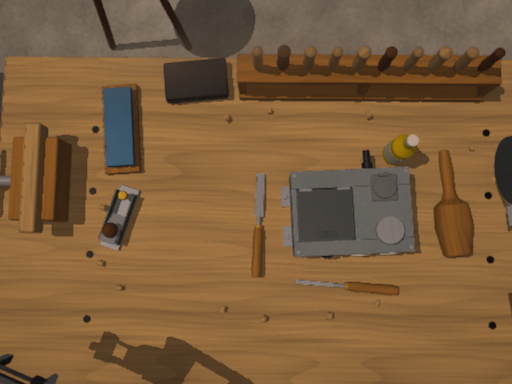

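View pics/scene0.png

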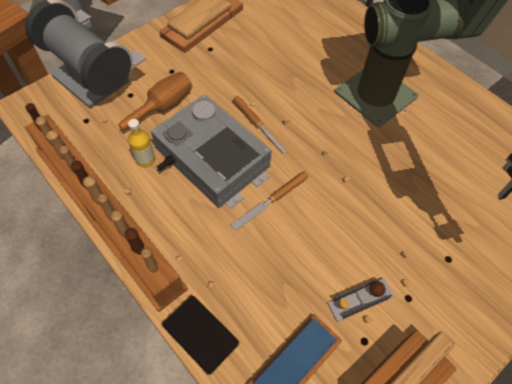

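The top view shows the box at about (291–413, 168–257), with the dark hatch at (297–355, 188–242). The gouge is in front of it at row 287, and the tin is at (390, 230). Next I'll fit the hatch and box rectangles.

Run:
```python
from h import *
c=robot.capture("top");im=c["img"]
g=cv2.cvtColor(im,cv2.COLOR_BGR2GRAY);print(g[214,285:365:3],g[180:255:3,326])
m=np.zeros_like(g);m[160:262,285:420]=1
# top of box by height
K=c["intrinsics"];h=np.zeros(g.shape)
for v in range(155,265):
    for u in range(280,420): h[v,u]=px(c,u,v)[2]
t=((abs(h-0.085)<0.02)).astype(np.uint8)
for nm,mk in [("box",t),("lid",((abs(h-0.085)<.012)&(g<78)).astype(np.uint8))]:
    mk=cv2.morphologyEx(mk,cv2.MORPH_OPEN,np.ones((5,5)))
    cs=max(cv2.findContours(mk,0,2)[0],key=cv2.contourArea)
    b=cv2.boxPoints(cv2.minAreaRect(cs));w=np.array([px(c,*q,z=.085) for q in b])
    e=[np.linalg.norm(w[i]-w[i-1]) for i in range(4)]
    print(nm,b.round(1).tolist(),w.round(4).tolist(),np.round(e,3),"ctr",w.mean(0).round(4),[np.degrees(np.arctan2(*(w[i]-w[i-1])[[1,0]])).round(1) for i in range(4)])
print(c["xyz"])
cv2.imwrite("pics/crop.png",cv2.resize(im[160:300,280:430],None,fx=5,fy=4.2,interpolation=2)[:600])
```

```text
[119 120  79 102  85  67  66  67  67  66  66  65  66  64  64  65  66  64
  64  64  64  64  64  82  99 100  97] [ 95  95  95  53  64  64  65  64  64  64  66  64  66  66  65  67  65  52
  59  57  72 101  99  98 100]
box [[289.20001220703125, 172.0], [409.79998779296875, 166.3000030517578], [413.8999938964844, 252.60000610351562], [293.29998779296875, 258.29998779296875]] [[0.6401, 0.0024, 0.085], [0.6564, -0.2819, 0.085], [0.4541, -0.2878, 0.085], [0.4374, -0.0084, 0.085]] [0.203 0.285 0.202 0.28 ] ctr [ 0.547  -0.1439  0.085 ] [np.float64(3.0), np.float64(-86.7), np.float64(-178.3), np.float64(93.4)]
lid [[296.1000061035156, 188.8000030517578], [352.6000061035156, 186.0], [355.20001220703125, 239.0], [298.70001220703125, 241.8000030517578]] [[0.6002, -0.0141, 0.085], [0.6083, -0.147, 0.085], [0.4839, -0.1524, 0.085], [0.4757, -0.0209, 0.085]] [0.125 0.133 0.124 0.132] ctr [ 0.542  -0.0836  0.085 ] [np.float64(3.1), np.float64(-86.5), np.float64(-177.5), np.float64(93.6)]
[0.46807109 0.05474873 1.23939627]
```

View pics/crop.png

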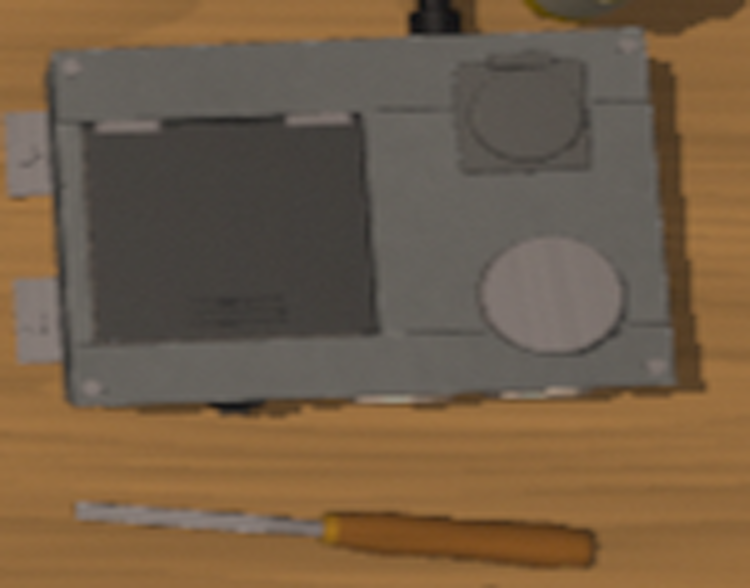

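The lid fit gives a 125×133 mm mouth and a yaw of about 3.2°. The press point is near (0.497, −0.086), which matches the ridges at crop (240, 312), and the button is near (0.537, −0.084). Now I'll align the tool, shut the fingers and start across.

arm_command --steps '[{"twist":[0,0,-0.0342],"xyz":[0,0,0],"fingers":0},{"twist":[0,0,-0.0342],"xyz":[0,0,0],"fingers":0},{"twist":[0,0,-0.0342],"xyz":[0,0,0],"fingers":0},{"twist":[0,0,-0.0342],"xyz":[0,0,0],"fingers":0},{"twist":[0,0,0],"xyz":[-0.1,-0.25,0],"fingers":0},{"twist":[0,0,0],"xyz":[-0.1,-0.25,0],"fingers":0},{"twist":[0,0,0],"xyz":[-0.1,-0.25,0],"fingers":0},{"twist":[0,0,0],"xyz":[-0.1,-0.25,0],"fingers":0}]'

```text
time_s: 1.42
eef_pos: [0.2785, 0.3875, 0.2054]
eef_rot: [0.0, -0.029, 1.0, -0.0]
contact_force: [0.9, -0.8, 0.7]
gripper_width: 0.044
grip_force: 0.0
```

arm_command --steps '[{"twist":[0,0,0],"xyz":[-0.1,-0.25,0],"fingers":0},{"twist":[0,0,0],"xyz":[-0.1,-0.25,0],"fingers":0},{"twist":[0,0,0],"xyz":[-0.1,-0.25,0],"fingers":0},{"twist":[0,0,0],"xyz":[-0.1,-0.25,0],"fingers":0},{"twist":[0,0,0],"xyz":[-0.1,-0.25,0],"fingers":0},{"twist":[0,0,0],"xyz":[-0.1,-0.25,0],"fingers":0},{"twist":[0,0,0],"xyz":[-0.1,-0.25,0],"fingers":0},{"twist":[0,0,0],"xyz":[-0.1,-0.25,0],"fingers":0}]'

```text
time_s: 2.08
eef_pos: [0.4154, 0.0942, 0.2059]
eef_rot: [0.001, -0.028, 1.0, 0.0]
contact_force: [0.9, 0.1, -0.5]
gripper_width: 0.0002
grip_force: 0.0
```

```bash
cat >> h.py <<'E'
from scipy.spatial.transform import Rotation as Q
def to(t):
    o=robot.get_obs();q=o["eef_rot"];R=Q.from_quat([q[1],q[2],q[3],q[0]]).as_matrix()
    print("t",o["time_s"],"pos",np.round(o["eef_pos"],4),"F",np.round(o["contact_force"],1),"w",round(o["gripper_width"],4))
    print("R",R.round(3).tolist());print("units",(R.T@(np.array(t)-o["eef_pos"])/.15).round(3))
E
python3 - <<'E'
from h import *
to([.497,-.086,.12])
E
```

```text
t 2.0833 pos [0.4154 0.0942 0.2059] F [ 0.9  0.1 -0.5] w 0.0002
R [[-0.998, -0.056, 0.001], [-0.056, 0.998, 0.0], [-0.001, 0.0, -1.0]]
units [-0.475 -1.23   0.573]
```

arm_command --steps '[{"twist":[0,0,0],"xyz":[-0.095,-0.246,0],"fingers":0},{"twist":[0,0,0],"xyz":[-0.095,-0.246,0],"fingers":0},{"twist":[0,0,0],"xyz":[-0.095,-0.246,0],"fingers":0},{"twist":[0,0,0],"xyz":[-0.095,-0.246,0],"fingers":0},{"twist":[0,0,0],"xyz":[-0.095,-0.246,0.1],"fingers":0},{"twist":[0,0,0],"xyz":[0,0,0.2],"fingers":0},{"twist":[0,0,0],"xyz":[0,0,0.2],"fingers":0},{"twist":[0,0,0],"xyz":[0,0,0],"fingers":0}]'

```text
time_s: 2.75
eef_pos: [0.4914, -0.0829, 0.1248]
eef_rot: [-0.006, -0.027, 1.0, 0.002]
contact_force: [-1.2, 0.0, -1.5]
gripper_width: 0.0004
grip_force: 0.0
```

Run:
```python
from h import *
to([.497,-.086,.09])
c=robot.capture("wrist");cv2.imwrite("pics/w1.png",c["img"])
for t in ["hatch_press","hatch_lid"]:
    for d in robot.look_for("wrist",t)[:1]: print(t,np.round(d["xy"],1),d["confidence"],px(c,*d["xy"]).round(4))
```

```text
t 2.75 pos [ 0.4914 -0.0829  0.1248] F [-1.2  0.  -1.5] w 0.0004
R [[-0.998, -0.054, -0.012], [-0.054, 0.999, 0.004], [0.011, 0.005, -1.0]]
units [-0.039 -0.024  0.232]
hatch_press [248.3 204. ] 0.7 [ 0.4933 -0.0899  0.0871]
hatch_lid [255.7 207.3] 0.63 [ 0.484  -0.0843  0.1255]
```

View pics/w1.png

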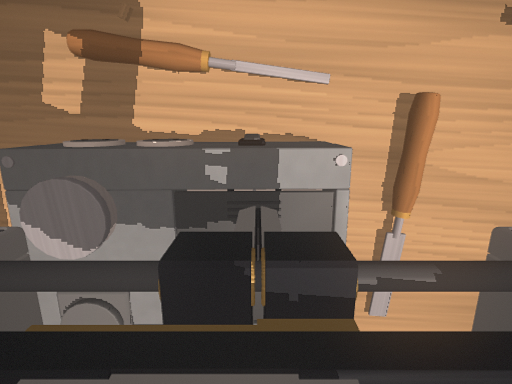

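The wrist view shows the lid's front edge at row 190 (columns 188–335). The ridges are at about (228–280, 193–215), just by the fingertips at (257, 208).

Run:
```python
from h import *
c=robot.capture("wrist")
for p in [(187,190),(336,190),(254,190),(254,204),(228,204),(280,204)]: print(p,px(c,*p,z=.085).round(4))
to([.497,-.086,.09])
```

```text
(187, 190) [ 0.4924 -0.1426  0.085 ]
(336, 190) [ 0.4854 -0.0183  0.085 ]
(254, 190) [ 0.4892 -0.0867  0.085 ]
(254, 204) [ 0.5014 -0.086   0.085 ]
(228, 204) [ 0.5027 -0.108   0.085 ]
(280, 204) [ 0.5002 -0.0641  0.085 ]
t 2.95 pos [ 0.4974 -0.0837  0.1326] F [ 0.3 -0.8  0.2] w 0.0007
R [[-0.998, -0.057, 0.003], [-0.057, 0.998, -0.001], [-0.003, -0.001, -1.0]]
units [ 0.004 -0.015  0.284]
```

arm_command --steps '[{"twist":[0,0,0],"xyz":[0,-0.015,0.1],"fingers":0},{"twist":[0,0,0],"xyz":[0,0,0.1],"fingers":0},{"twist":[0,0,0],"xyz":[0,0,0.08],"fingers":0},{"twist":[0,0,0],"xyz":[0,0,0],"fingers":0},{"twist":[0,0,0],"xyz":[0,0,0],"fingers":0},{"twist":[0,0,0],"xyz":[0,0,0],"fingers":0}]'

```text
time_s: 3.45
eef_pos: [0.4978, -0.0861, 0.0908]
eef_rot: [0.002, -0.028, 1.0, -0.001]
contact_force: [0.4, -0.6, -0.9]
gripper_width: 0.0008
grip_force: 0.0
```

arm_command --steps '[{"twist":[0,0,0],"xyz":[0,0,0.02],"fingers":0},{"twist":[0,0,0],"xyz":[0,0,0.02],"fingers":0},{"twist":[0,0,0],"xyz":[0,0,0],"fingers":0},{"twist":[0,0,0],"xyz":[0,0,0],"fingers":0}]'

```text
time_s: 3.78
eef_pos: [0.4977, -0.0863, 0.0837]
eef_rot: [0.002, -0.028, 1.0, -0.0]
contact_force: [1.8, -0.5, 3.2]
gripper_width: 0.0004
grip_force: 1.2
```

arm_command --steps '[{"twist":[0,0,0],"xyz":[0,0,0.013],"fingers":0},{"twist":[0,0,0],"xyz":[0,0,0],"fingers":0},{"twist":[0,0,0],"xyz":[0,0,0],"fingers":0}]'

```text
time_s: 4.03
eef_pos: [0.4973, -0.0862, 0.0812]
eef_rot: [0.001, -0.028, 1.0, -0.0]
contact_force: [3.4, -0.3, 3.3]
gripper_width: 0.0005
grip_force: 1.6
```

arm_command --steps '[{"twist":[0,0,0],"xyz":[0,0,0.007],"fingers":0},{"twist":[0,0,0],"xyz":[0,0,0],"fingers":0},{"twist":[0,0,0],"xyz":[0,0,0],"fingers":0}]'

```text
time_s: 4.28
eef_pos: [0.4973, -0.0862, 0.0808]
eef_rot: [0.001, -0.028, 1.0, -0.0]
contact_force: [2.1, 0.2, 8.0]
gripper_width: 0.0002
grip_force: 3.7
```

Force is 8 N, so it's at the stop. Next I release it and retreat up and back toward the robot.

arm_command --steps '[{"twist":[0,0,0],"xyz":[0,0,-0.15],"fingers":0},{"twist":[0,0,0],"xyz":[0.15,0,-0.2],"fingers":0},{"twist":[0,0,0],"xyz":[0.2,0,-0.15],"fingers":0},{"twist":[0,0,0],"xyz":[0.2,0,-0.1],"fingers":0},{"twist":[0,0,0],"xyz":[0.15,0,0],"fingers":0},{"twist":[0,0,0],"xyz":[0,0,0],"fingers":0},{"twist":[0,0,0],"xyz":[0,0,0],"fingers":0},{"twist":[0,0,0],"xyz":[0,0,0],"fingers":0}]'

```text
time_s: 4.95
eef_pos: [0.3911, -0.0915, 0.1689]
eef_rot: [-0.001, -0.028, 1.0, 0.0]
contact_force: [0.3, -0.0, 0.1]
gripper_width: 0.0007
grip_force: 0.0
```

arm_command --steps '[{"fingers":0,"twist":[0,0,0],"xyz":[0,0,0]},{"fingers":0,"twist":[0,0,0],"xyz":[0,0,0]},{"fingers":0,"twist":[0,0,0],"xyz":[0,0,0]},{"fingers":0,"twist":[0,0,0],"xyz":[0,0,0]},{"fingers":0,"twist":[0,0,0],"xyz":[0,0,0]},{"fingers":0,"twist":[0,0,0],"xyz":[0,0,0]},{"fingers":0,"twist":[0,0,0],"xyz":[0,0,0]},{"fingers":0,"twist":[0,0,0],"xyz":[0,0,0]}]'

```text
time_s: 5.62
eef_pos: [0.3914, -0.0917, 0.1697]
eef_rot: [-0.0, -0.028, 1.0, 0.0]
contact_force: [0.1, 1.4, -0.3]
gripper_width: 0.0004
grip_force: 0.0
```

arm_command --steps '[{"fingers":0,"twist":[0,0,0],"xyz":[0,0,0]},{"fingers":0,"twist":[0,0,0],"xyz":[0,0,0]},{"fingers":0,"twist":[0,0,0],"xyz":[0,0,0]},{"fingers":0,"twist":[0,0,0],"xyz":[0,0,0]},{"fingers":0,"twist":[0,0,0],"xyz":[0,0,0]},{"fingers":0,"twist":[0,0,0],"xyz":[0,0,0]},{"fingers":0,"twist":[0,0,0],"xyz":[0,0,0]},{"fingers":0,"twist":[0,0,0],"xyz":[0,0,0]}]'

```text
time_s: 6.28
eef_pos: [0.3914, -0.0917, 0.1697]
eef_rot: [0.0, -0.028, 1.0, -0.0]
contact_force: [-0.6, -0.3, -0.3]
gripper_width: 0.0006
grip_force: 0.0
```

arm_command --steps '[{"fingers":0,"twist":[0,0,0],"xyz":[0,0,0]},{"fingers":0,"twist":[0,0,0],"xyz":[0,0,0]},{"fingers":0,"twist":[0,0,0],"xyz":[0,0,0]},{"fingers":0,"twist":[0,0,0],"xyz":[0,0,0]},{"fingers":0,"twist":[0,0,0],"xyz":[0,0,0]},{"fingers":0,"twist":[0,0,0],"xyz":[0,0,0]},{"fingers":0,"twist":[0,0,0],"xyz":[0,0,0]},{"fingers":0,"twist":[0,0,0],"xyz":[0,0,0]}]'

```text
time_s: 6.95
eef_pos: [0.3914, -0.0917, 0.1697]
eef_rot: [0.0, -0.028, 1.0, -0.0]
contact_force: [-0.9, -0.1, -0.6]
gripper_width: 0.0006
grip_force: 0.0
```

Run:
```python
from h import *
ims=[]
for n in ["top","scene","wrist"]:
    c=robot.capture(n)
    if n=="wrist": cv2.imwrite("pics/w2.png",c["img"])
    else: ims.append(c["img"][60:300,100:430])
    for t in ["breaker_top","hatch_lid"]:
        for d in robot.look_for(n,t)[:2]: print(n,t,np.round(d["xy"],1),round(d["confidence"],2),px(c,*d["xy"]).round(4))
cv2.imwrite("pics/open.png",np.hstack(ims))
to([.537,-.084,.09])
```

```text
top breaker_top [324.1 218.4] 0.61 [ 0.5324 -0.0828  0.0605]
top breaker_top [119.7 219.2] 0.46 [0.5266 0.42   0.0218]
top hatch_lid [327.6 177.5] 0.66 [ 0.6175 -0.0791  0.1592]
scene breaker_top [227.7 158.7] 0.55 [ 0.5419 -0.0791  0.0575]
scene breaker_top [213.3 153.7] 0.41 [ 0.5539 -0.1303  0.0366]
scene hatch_lid [202.9 157.9] 0.92 [ 0.6201 -0.0794  0.1346]
scene hatch_lid [203.2 113.6] 0.52 [ 0.518  -0.2147  0.1066]
wrist breaker_top [256.6 301.4] 0.71 [ 0.5335 -0.0847  0.0619]
t 7.4 pos [ 0.3914 -0.0918  0.1697] F [-0.5  0.4  0.4] w 0.0003
R [[-0.998, -0.056, -0.0], [-0.056, 0.998, 0.0], [0.0, 0.0, -1.0]]
units [-0.972 -0.003  0.531]
```

View pics/open.png

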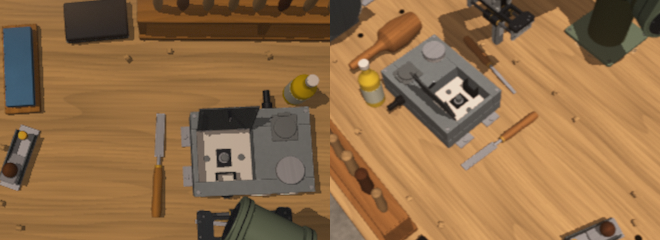

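View pics/w2.png

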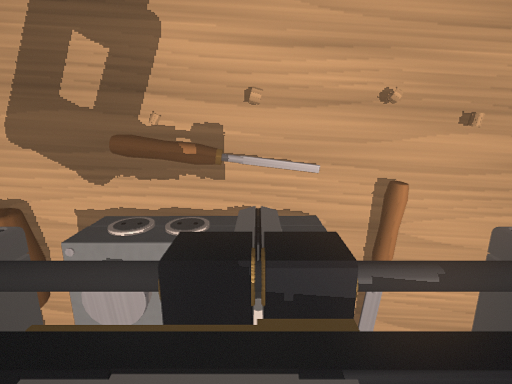

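The hatch stands fully open, with the lid's visible centre at about 0.15 m height. The button is visible at about (223, 157) in the left panel, and the three measurements agree on about (0.535, −0.084). I'll wait a bit more, then move above it.

arm_command --steps '[{"fingers":0,"twist":[0,0,0],"xyz":[0,0,0]},{"fingers":0,"twist":[0,0,0],"xyz":[0,0,0]},{"fingers":0,"twist":[0,0,0],"xyz":[0,0,0]},{"fingers":0,"twist":[0,0,0],"xyz":[0,0,0]},{"fingers":0,"twist":[0,0,0],"xyz":[0,0,0]},{"fingers":0,"twist":[0,0,0],"xyz":[0,0,0]},{"fingers":0,"twist":[0,0,0],"xyz":[0,0,0]},{"fingers":0,"twist":[0,0,0],"xyz":[0,0,0]}]'

```text
time_s: 8.07
eef_pos: [0.3913, -0.0917, 0.1697]
eef_rot: [-0.0, -0.028, 1.0, 0.0]
contact_force: [-0.3, -0.2, -0.4]
gripper_width: 0.0001
grip_force: 0.0
```

arm_command --steps '[{"fingers":0,"twist":[0,0,0],"xyz":[-0.2,0,0]},{"fingers":0,"twist":[0,0,0],"xyz":[-0.2,0,0]},{"fingers":0,"twist":[0,0,0],"xyz":[-0.2,0,0]},{"fingers":0,"twist":[0,0,0],"xyz":[-0.2,0,0.05]},{"fingers":0,"twist":[0,0,0],"xyz":[-0.1,0,0.1]},{"fingers":0,"twist":[0,0,0],"xyz":[-0.06,0,0.15]},{"fingers":0,"twist":[0,0,0],"xyz":[0,0,0.1]},{"fingers":0,"twist":[0,0,0],"xyz":[0,0,0]}]'

```text
time_s: 8.73
eef_pos: [0.5326, -0.0826, 0.1057]
eef_rot: [-0.004, -0.028, 1.0, 0.001]
contact_force: [-0.9, 0.8, 0.0]
gripper_width: 0.0005
grip_force: 0.0
```

Run:
```python
from h import *
c=robot.capture("scene");c=robot.capture("wrist");cv2.imwrite("pics/w3.png",c["img"])
to([.535,-.084,.066])
```

```text
t 8.8333 pos [ 0.5345 -0.0835  0.1091] F [ 0.3  0.1 -0.1] w 0.0007
R [[-0.998, -0.056, -0.002], [-0.056, 0.998, 0.001], [0.002, 0.001, -1.0]]
units [-0.004 -0.004  0.287]
```

View pics/w3.png

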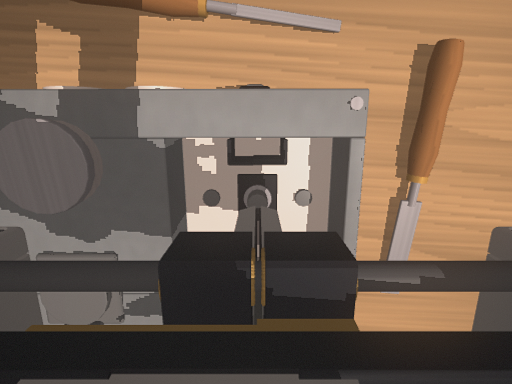

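The wrist view shows the button at (257, 198) between the fuse caps (211 and 303, 198), with the fingertips right over it. Now I'll press in steps.

arm_command --steps '[{"fingers":0,"twist":[0,0,0],"xyz":[-0.004,-0.004,0.12]},{"fingers":0,"twist":[0,0,0],"xyz":[0,0,0.12]},{"fingers":0,"twist":[0,0,0],"xyz":[0,0,0.04]},{"fingers":0,"twist":[0,0,0],"xyz":[0,0,0]},{"fingers":0,"twist":[0,0,0],"xyz":[0,0,0]},{"fingers":0,"twist":[0,0,0],"xyz":[0,0,0]}]'

```text
time_s: 9.33
eef_pos: [0.5369, -0.0847, 0.0694]
eef_rot: [0.001, -0.028, 1.0, -0.001]
contact_force: [0.5, -0.1, -0.1]
gripper_width: 0.0
grip_force: 0.0
```

arm_command --steps '[{"fingers":0,"twist":[0,0,0],"xyz":[0,0,0.02]},{"fingers":0,"twist":[0,0,0],"xyz":[0,0,0.02]},{"fingers":0,"twist":[0,0,0],"xyz":[0,0,0.013]},{"fingers":0,"twist":[0,0,0],"xyz":[0,0,0]},{"fingers":0,"twist":[0,0,0],"xyz":[0,0,0]},{"fingers":0,"twist":[0,0,0],"xyz":[0,0,0]}]'

```text
time_s: 9.83
eef_pos: [0.5363, -0.0844, 0.06]
eef_rot: [0.0, -0.028, 1.0, -0.0]
contact_force: [0.6, -0.4, 1.2]
gripper_width: 0.0007
grip_force: 0.6
```

arm_command --steps '[{"fingers":0,"twist":[0,0,0],"xyz":[0,0,0.02]},{"fingers":0,"twist":[0,0,0],"xyz":[0,0,0.02]},{"fingers":0,"twist":[0,0,0],"xyz":[0,0,0]},{"fingers":0,"twist":[0,0,0],"xyz":[0,0,0]},{"fingers":0,"twist":[0,0,0],"xyz":[0,0,0]}]'

```text
time_s: 10.25
eef_pos: [0.5355, -0.0842, 0.0534]
eef_rot: [-0.0, -0.028, 1.0, 0.0]
contact_force: [-0.0, 0.0, 0.5]
gripper_width: 0.0004
grip_force: 0.4
```

arm_command --steps '[{"fingers":0,"twist":[0,0,0],"xyz":[0,0,0.01]},{"fingers":0,"twist":[0,0,0],"xyz":[0,0,0]},{"fingers":0,"twist":[0,0,0],"xyz":[0,0,0]}]'

```text
time_s: 10.5
eef_pos: [0.5356, -0.0842, 0.0525]
eef_rot: [-0.0, -0.028, 1.0, 0.0]
contact_force: [0.3, 0.4, 4.6]
gripper_width: 0.0006
grip_force: 2.5
```

arm_command --steps '[{"fingers":0,"twist":[0,0,0],"xyz":[0,0,0.008]},{"fingers":0,"twist":[0,0,0],"xyz":[0,0,0]},{"fingers":0,"twist":[0,0,0],"xyz":[0,0,0]}]'

```text
time_s: 10.75
eef_pos: [0.5356, -0.0842, 0.0521]
eef_rot: [-0.0, -0.028, 1.0, 0.0]
contact_force: [-2.6, 1.3, 8.9]
gripper_width: 0.0005
grip_force: 4.7
```

The force climbs to 9 N with almost no further travel at z ≈ 0.052, so the button is home. I'll retreat.

arm_command --steps '[{"fingers":0,"twist":[0,0,0],"xyz":[0,0,-0.1]},{"fingers":0,"twist":[0,0,0],"xyz":[0,0,-0.2]},{"fingers":0,"twist":[0,0,0],"xyz":[0,0,-0.2]},{"fingers":0,"twist":[0,0,0],"xyz":[0.1,0,-0.2]},{"fingers":0,"twist":[0,0,0],"xyz":[0.2,0,-0.1]},{"fingers":0,"twist":[0,0,0],"xyz":[0.2,0,0]},{"fingers":0,"twist":[0,0,0],"xyz":[0.2,0,0]},{"fingers":0,"twist":[0,0,0],"xyz":[0.2,0,0]}]'

```text
time_s: 11.42
eef_pos: [0.3992, -0.0915, 0.1706]
eef_rot: [-0.0, -0.028, 1.0, 0.0]
contact_force: [0.3, -0.3, 0.1]
gripper_width: 0.0003
grip_force: 0.0
```

arm_command --steps '[{"fingers":0,"twist":[0,0,0],"xyz":[0,0,0]},{"fingers":0,"twist":[0,0,0],"xyz":[0,0,0]},{"fingers":0,"twist":[0,0,0],"xyz":[0,0,0]},{"fingers":0,"twist":[0,0,0],"xyz":[0,0,0]}]'

```text
time_s: 11.75
eef_pos: [0.4021, -0.092, 0.1712]
eef_rot: [0.0, -0.028, 1.0, -0.0]
contact_force: [-1.0, -0.5, -0.4]
gripper_width: 0.0005
grip_force: 0.0
```

Run:
```python
from h import *
ims=[]
for n in ["top","scene"]:
    c=robot.capture(n);ims.append(c["img"][100:300,140:430])
    for t in ["breaker_top","hatch_lid"]:
        for d in robot.look_for(n,t)[:1]: print(n,t,np.round(d["xy"],1),round(d["confidence"],2),px(c,*d["xy"]).round(4))
    if n=="top": print([px(c,u,v)[2].round(4) for u in (323,324,325) for v in (217,218,219)])
cv2.imwrite("pics/end.png",np.hstack(ims));to([.4,-.09,.17])
```

```text
top breaker_top [322.1 215.7] 0.52 [ 0.5394 -0.0791  0.051 ]
top hatch_lid [327.8 176.8] 0.69 [ 0.6184 -0.0789  0.1644]
[np.float64(0.0521), np.float64(0.0526), np.float64(0.0527), np.float64(0.0521), np.float64(0.0522), np.float64(0.0526), np.float64(0.0517), np.float64(0.0522), np.float64(0.0519)]
scene hatch_lid [205.2 156.7] 0.75 [ 0.6347 -0.0434  0.1937]
t 12.05 pos [ 0.4014 -0.0918  0.1709] F [ 0.3  0.  -0.1] w 0.0005
R [[-0.998, -0.056, -0.0], [-0.056, 0.998, 0.0], [0.0, 0.0, -1.0]]
units [0.008 0.012 0.006]
```

View pics/end.png

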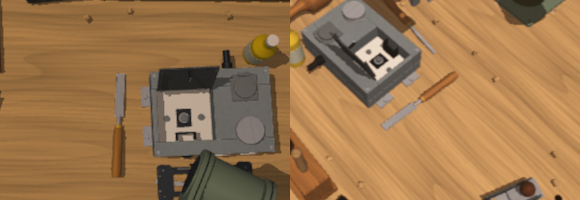

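The button top now measures 52–53 mm, so it is home. The hatch is standing open at (187, 78) in the left panel, and nothing else has moved.

```bash
python3 -c "from workcell import robot; print(robot.job_done())"
```

```text
the job is handed in; nothing more can be done
None
```

The hatch popped open after one press and stayed standing, the breaker button was then pushed fully home (top measured at about 52 mm, 53 mm expected), nothing else was shifted, and the job was handed in at about 12 s.

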